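# Roll-check two hand rollers on the granite plate

## Task

Check the two hand rollers from the two-bay stand: take each by its grip and, pressing it lightly on the granite plate the whole way (never hard: the spindle must not take more than 20 N), roll it a good full turn in one pass without rolling it back, then lift it off. Hang the one that runs true back in the two-bay stand, in either bay, and hang the one that lifts and sinks as it turns in the deep reject tray, both upright by their shoulder bars and set down without dropping; leave the bottle, the glass dish and the screwdriver alone.

Things in the scene. Friction and masses are not known exactly. Their poses are not given: they have to be found in the camera images.
- plate: granite surface plate, 300 mm (x) by 200 (y), top 50 mm above the bench; origin under its centre at bench height, x along its length. Fixed.
- stand: aluminium two-bay stand, 248 mm (x) by 128 (y), fixed, left or right of the plate; origin under its centre at bench height. Two upright rails along x, 8 mm thick, at y = +-60 mm, tops at 56 mm; low stops (8 mm long, 6 high) on them at x = -120, 0, +120 part the bays, centred at x = -60 and +60 mm. A roller hangs with its axle along y, bar ends on both rails
- tray: grey plastic reject tray closed on four sides, 136 mm (x) by 128 (y), empty, fixed, across the plate from the stand; origin under its centre at bench height. Long walls along x, 8 mm thick, at y = +-60 mm, rims at 56 mm; end walls at x = +-65 mm, 48 high. A roller hangs in it with its axle along y, bar ends on both long rims
- roller_1: hand roller hanging in one bay; origin on its axle, midway; y along the axle, z up through the grip. Grey rubber drum 32 mm across, 80 long (y); cheeks and axle blocks out to y = +-50; on them an aluminium shoulder bar 150 long (y), 24 wide (x), z = 26 to 34 mm; on it a black grip block 24 wide (x, pinch this from above), 64 long (y), z = 34 to 82 mm. 0.4 kg. The axle yields upwards in the cheeks on springs, 12 N/mm. It hangs by its bar ends, axle 30 mm above the bench
- roller_2: hand roller in the other bay, same shape and frame as roller_1, alike to the eye: which one is faulty shows only in rolling. On the plate the origin of the true one, unloaded, keeps 16 mm above the plate's top; in the faulty one the drum sits 2 mm off its axle, so at equal pressure the roller rises and sinks by 4 mm in each turn
- drum_1 (a joint): angle (rad) of the drum of roller_1 about its axle; starts within 0.5 of zero, grows as the roller rolls towards its own +x and falls the other way, without end; one turn = 6.28 = 100 mm along the plate. A stiff bearing keeps it where it is left; under less than about 1 N on the plate the drum skids instead of turning
- drum_2 (a joint): angle (rad) of the drum of roller_2 about its axle; starts within 0.5 of zero, grows as the roller rolls towards its own +x and falls the other way, without end; one turn = 6.28 = 100 mm along the plate. A stiff bearing keeps it where it is left; under less than about 1 N on the plate the drum skids instead of turning
- solvent_bottle: bystander: amber bottle 60 mm across, 135 high; origin under its centre
- dish: bystander: flat glass dish 96 mm across, 18 high; origin under its centre
- screwdriver: bystander: screwdriver 170 mm long, lying on the bench
Not all that is in view belongs to the job. What is shaped like the roller_1 but blue is not meant.

How it is judged:
On the way, in this order (a step that is already met when the one before it is completed fails the run):
1. one roller has been rolled a full turn on the plate, under load ((((value of joint drum_1 above 5.5 rad or value of joint drum_1 below -5.5 rad) and contact force between roller_1 and plate above 0.5 N) or ((value of joint drum_2 above 5.5 rad or value of joint drum_2 below -5.5 rad) and contact force between roller_2 and plate above 0.5 N))), for 0.05 s.
2. the other has been rolled a full turn too (the first keeps the angle it was left at) ((value of joint drum_1 above 5.5 rad or value of joint drum_1 below -5.5 rad) and (value of joint drum_2 above 5.5 rad or value of joint drum_2 below -5.5 rad) and contact force between any of roller_1, roller_2 and plate above 0.5 N), for 0.05 s.
At the end, for the whole second after the job is handed in: the true roller hangs upright (within 0.08 rad) by its bar on both rails of the stand, the faulty one upright by its bar on both long rims of the tray, axles within 4 mm of 30 mm above the bench and within 14 mm of the middle across, both at rest (x of true_drum in the frame of stand between -0.112 and 0.112 m and y of true_drum in the frame of stand between -0.014 and 0.014 m and x of faulty_drum in the frame of tray between -0.06 and 0.06 m and y of faulty_drum in the frame of tray between -0.014 and 0.014 m and height (world z) of roller_1 between 0.026 and 0.034 m and angle between each of roller_1, roller_2's own z axis and vertical below 0.08 rad and linear speed of each of roller_1, roller_2 below 0.02 m/s and height (world z) of roller_2 between 0.026 and 0.034 m); the robot touches nothing.
It fails at once if roller pressed on the plate with more than 20 N (contact force between any of roller_1, roller_2 and plate above 20 N).
It fails at once if a roller dropped (falls free by about 2 cm) ((linear speed of roller_1 above 0.6 m/s and contact force between the fingers and roller_1 below 0.1 N) or (linear speed of roller_2 above 0.6 m/s and contact force between the fingers and roller_2 below 0.1 N)).
It fails at once if a bystander moved by more than 2 cm (distance of any of solvent_bottle, dish, screwdriver from where it was at the start of the episode above 0.02 m).
It also fails if it takes over 72 s, if anything falls off the work surface, if the arm or the gripper's body presses on something with over 40 N, if the wrist force passes 120 N, or if a joint passes its speed limit or range.

## Robot

A 6-joint arm with a two-finger parallel gripper is mounted at the origin on the work surface. World frame = base frame: x ahead of the robot, y to its left, z up, the work surface at z = 0. Lengths are in m, angles in rad, forces in N, time in s.
With the tool pointing down it reaches from about 0.375 to 0.9 m from the base axis. Payload 3.1 kg.
Tool frame: the origin (TCP) lies at the very end of the fingers, on their centre line; the grasp point (between the pads) lies 19 mm behind it; z points along the fingers, y is the direction in which the jaws open and shut (so a half turn about z gives the same grasp; the last joint's range is limited). The gripper opens to 85 mm and grips with 20 to 120 N. Pads are 22 mm wide; open, the fingers measure 114 mm over their backs; the gripper's body (76 mm by 85 mm) begins 54 mm behind the grasp point. The pads swing forward as they close: fully open they stand 13 mm farther back than shut.
Start: joints at [-1.425, 0.527, 1.433, -0, 1.181, -0.178], TCP at [0.199, -0.592, 0.231] pointing down, gripper open.
Joint ranges: [-3.08, 3.08], [-0.75, 2.2], [0.22, 2.44], [-1.43, 4.57], [0, 2.65], [-2.85, 2.85]. Speed limits (rad/s): [2.79, 2.79, 3.14, 3.14, 3.14, 3.14].

## Interface

Orientations are given as a unit quaternion [x, y, z, w].
In Python, from station import manip gives the robot as it stands. The module is installed in compiled form; this text tells all that it offers.
- The arm moves only by the tool send_rows, never from a script. Its argument "commands" is a list of rows, each an object with "delta_pos": the shift along the world's x, y, z in cm, a list of three; "yaw": the turn about the world's z in rad. A call has 1 to 10 rows; each row shifts and turns the pose as measured when the row begins; what a row does not reach is not made up. A row lasts 1/8 s, in which the tool goes at most 62.5 mm and 10.7 degrees, less where a joint would pass 70% of its speed; a pose out of reach is approached as far as the arm can. A call is refused whole if a number of a shift passes 6.25 or a number of a turn 0.188, either way. A call with a gripper value outside its range is refused whole. "grip" is the closure, from -1 (fully open) to 1 (shut), set as the call begins (left out, the last holds). The fingers move at their own pace and stop on an object; "force" is the grip in N (left out, the last holds). Time passes only in rows, so rows that do not move let the fingers close. It gives the time, the measured TCP pose, the force and the opening at its end, in the units of the state.
- manip.sense(): the state, without advancing time (a new reading comes with each control period).
- manip.snapshot(name): name is "side" or "top"; returns the picture (480x640x3 uint8, blue, green, red); there is no depth.
- manip.get_calibration(name): a dict with "fx", "fy", "cx", "cy" (pixels), "dist_coeffs" ([k1, k2, p1, p2, k3] as OpenCV has them; the pictures are not rectified), "world_to_cam" (4x4, takes a point from world to camera coordinates). Camera axes: x right, y down, z forward; pixel columns grow to the right and rows downward; lengths in m; the calibration is good to about 2 mm. A picture is of the moment at which its call begins. get_calibration takes no time and is no camera call.
- manip.sign_off(): hands the job in, once; it reports no verdict.
The state is a dict: "t": time; "q": joint angles; "qd": joint speeds; "tau": joint torques, N m; "tcp_pos": TCP position; "tool_rot": TCP orientation; "force": force on the tool from outside, world axes, zero at the start; "ft_torque": the same for the moment, N m; "finger_gap": opening from 0.0 (shut) to 1.0 (fully open).
Only numpy, scipy, OpenCV 4.12 (cv2) and the standard library are available. Lean on these libraries where they do the work, as an engineer would, in place of code of your own. Each camera call takes 0.05 s, during which the arm holds its last target. There are 200 camera calls.

## Working session

There is one attempt and no reset: what is moved stays moved. The work goes in short steps, Python scripts to look and compute and a tool call to move; the robot and the scene stay as the last step left them, time stands still between calls to the robot, and variables do not carry over. Pictures are saved under pics/ and viewed, about 8 in all and at most 12, crops included, and the job is handed in when it is done.

Besides the shell and the picture viewer there is one more tool, called after "Call:" by a JSON object that holds its "api" and its "payload". send_rows: Moves the arm, as the interface text tells. Its arguments: {"type":"object","properties":{"commands":{"type":"array","items":{"type":"object","properties":{"delta_pos":{"type":"array","items":{"type":"number"}},"yaw":{"type":"number"}}}},"grip":{"type":"number"},"force":{"type":"number"}},"required":["commands"]}

```bash
mkdir -p pics; python3 - <<'E'
from station import manip
import cv2
s=manip.sense();print({k:(v if isinstance(v,float) else [round(float(x),3) for x in v]) for k,v in s.items()})
for n in("top","side"):
    cv2.imwrite(f"pics/{n}0.png",manip.snapshot(n)); c=manip.get_calibration(n); print(n,c)
E
```

```text
{'t': 0.0, 'q': [-1.425, 0.528, 1.434, -0.0, 1.181, -0.179], 'qd': [0.001, -0.0, 0.001, -0.0, 0.0, 0.001], 'tau': [-0.001, -44.235, -17.803, -0.0, 0.009, -0.0], 'tcp_pos': [0.199, -0.592, 0.23], 'tool_rot': [0.987, 0.162, 0.0, -0.001], 'force': [0.228, -0.212, 0.597], 'ft_torque': [-0.021, 0.02, 0.0], 'finger_gap': 0.9961542822563059}
top {'fx': 451.23328734304584, 'fy': 451.23328734304584, 'cx': 322.6068302177376, 'cy': 240.32215397800982, 'dist_coeffs': array([-0.05360029,  0.        ,  0.        ,  0.        ,  0.        ]), 'world_to_cam': array([[ 1.03006124e-03, -9.99935927e-01,  1.12730326e-02,
        -1.94345592e-01],
       [-9.95766776e-01, -2.06174275e-03, -9.18927427e-02,
         5.89098964e-01],
       [ 9.19100970e-02, -1.11306562e-02, -9.95705098e-01,
         1.26203006e+00],
       [ 0.00000000e+00,  0.00000000e+00,  0.00000000e+00,
         1.00000000e+00]])}
side {'fx': 559.0389141835523, 'fy': 559.0389141835523, 'cx': 327.4181931645981, 'cy': 242.23199983664327, 'dist_coeffs': array([0.01177056, 0.        , 0.        , 0.        , 0.        ]), 'world_to_cam': array([[-8.90427167e-01, -4.55125246e-01,  6.86452998e-04,
         4.39482168e-01],
       [-3.30697888e-01,  6.45954246e-01, -6.88027630e-01,
         3.55804859e-01],
       [ 3.12695327e-01, -6.12865502e-01, -7.25684166e-01,
         1.13487641e+00],
       [ 0.00000000e+00,  0.00000000e+00,  0.00000000e+00,
         1.00000000e+00]])}
```

View pics/top0.png

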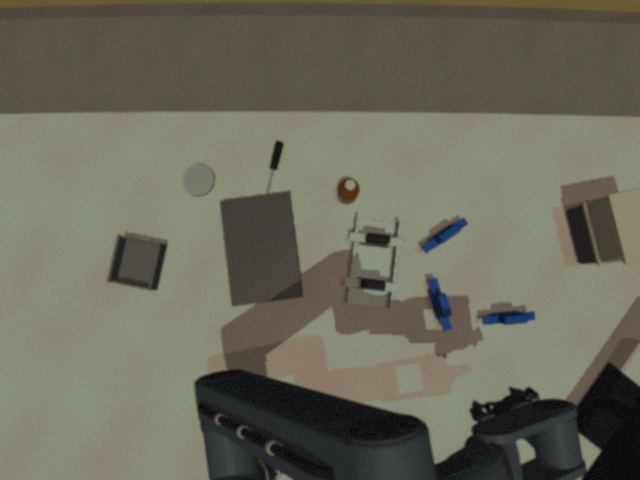

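View pics/side0.png

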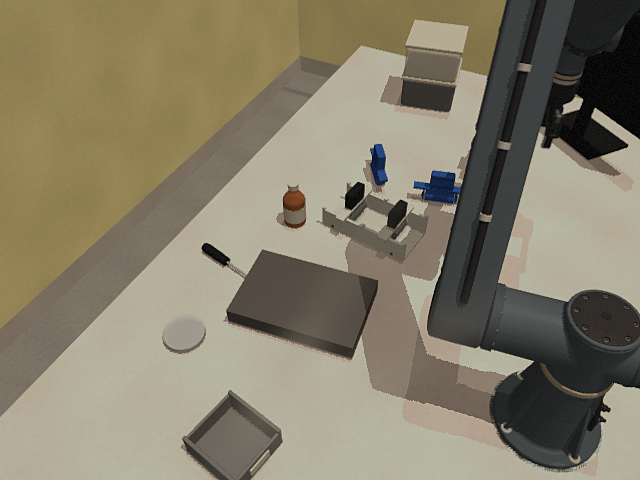

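The top view shows the stand at about (372,262) with black grips at (378,239) and (372,284). The plate is at (262,248), the tray at (139,261), the dish at (198,180), the screwdriver at (275,165) and the bottle at (347,189). The side view agrees.

```bash
cat > h.py <<'E'
import numpy as np, cv2
from station import manip
def ray(n,uv,z):
    c=manip.get_calibration(n);K=np.array([[c['fx'],0,c['cx']],[0,c['fy'],c['cy']],[0,0,1]])
    p=cv2.undistortPoints(np.array(uv,float).reshape(-1,1,2),K,c['dist_coeffs']).reshape(-1,2)
    W=c['world_to_cam'];R,t=W[:3,:3],W[:3,3];C=-R.T@t
    d=np.c_[p,np.ones(len(p))]@R
    return C+d*((z-C[2])/d[:,2])[:,None]
def rects(m,off=(0,0),amin=60):
    cs,_=cv2.findContours(m.astype(np.uint8),cv2.RETR_EXTERNAL,cv2.CHAIN_APPROX_NONE)
    return [cv2.boxPoints(cv2.minAreaRect(c))+off for c in cs if cv2.contourArea(c)>amin]
def rep(n,b,z):
    P=ray(n,b,z)[:,:2];e=P[1]-P[0];f=P[2]-P[1]
    if np.linalg.norm(e)<np.linalg.norm(f): e=f
    L=sorted([np.linalg.norm(P[1]-P[0]),np.linalg.norm(P[2]-P[1])])
    print(n,'px',b.mean(0).round(1),'ctr',P.mean(0).round(4),'dims',np.round(L,4),'long axis deg',round(np.degrees(np.arctan2(e[1],e[0]))%180,1))
E
python3 - <<'E'
from h import *
t=cv2.imread("pics/top0.png");g=cv2.cvtColor(t,cv2.COLOR_BGR2GRAY)
c=manip.get_calibration("top");W=c['world_to_cam'];print('cam',-W[:3,:3].T@W[:3,3])
print(g[250,260],g[262,139],g[239,378],g[262,372],g[262,350],g[240,348],g[262,110],g[262,163],g[180,198])
def reg(x0,x1,y0,y1,lo,hi): return g[y0:y1,x0:x1],(x0,y0)
for (x0,x1,y0,y1,th,z) in [(215,306,186,310,85,.05),(100,172,228,295,95,.056),(355,400,228,252,50,.112),(355,400,272,296,50,.112)]:
    m=g[y0:y1,x0:x1]<th
    for b in rects(m,(x0,y0)): rep("top",b,z); print(b.round(1).tolist())
A=cv2.resize(t[205:312,335:407],None,fx=7,fy=7,interpolation=cv2.INTER_CUBIC)[:,:,:]
B=cv2.resize(t[228:296,100:172],None,fx=4,fy=4,interpolation=cv2.INTER_CUBIC)
A=cv2.resize(A,(int(504*.8),int(749*.8)));H=np.zeros((600,800,3),np.uint8);H[:A.shape[0],:A.shape[1]]=A[:600];H[:B.shape[0],430:430+B.shape[1]]=B
cv2.imwrite("pics/z0.png",cv2.convertScaleAbs(H,alpha=1.3))
E
```

```text
cam [ 0.47081206 -0.17907135  1.31293455]
65 76 30 142 65 126 119 95 120
top px [261.9 249.4] ctr [ 0.5631 -0.0227] dims [0.2082 0.3071] long axis deg 7.4
[[218.7, 199.9], [291.6, 190.8], [305.1, 298.9], [232.2, 308.0]]
top px [137.1 260.8] ctr [0.5286 0.3264] dims [0.145  0.1464] long axis deg 77.9
[[106.6, 280.7], [117.7, 230.0], [167.6, 240.9], [156.5, 291.6]]
top px [377.2 238.9] ctr [ 0.5859 -0.3387] dims [0.0274 0.0615] long axis deg 82.0
[[365.1, 242.3], [366.5, 232.2], [389.2, 235.5], [387.8, 245.5]]
top px [372.  283.6] ctr [ 0.4664 -0.3238] dims [0.0238 0.0644] long axis deg 84.0
[[359.5, 286.8], [360.4, 277.9], [384.5, 280.4], [383.5, 289.4]]
```

View pics/z0.png

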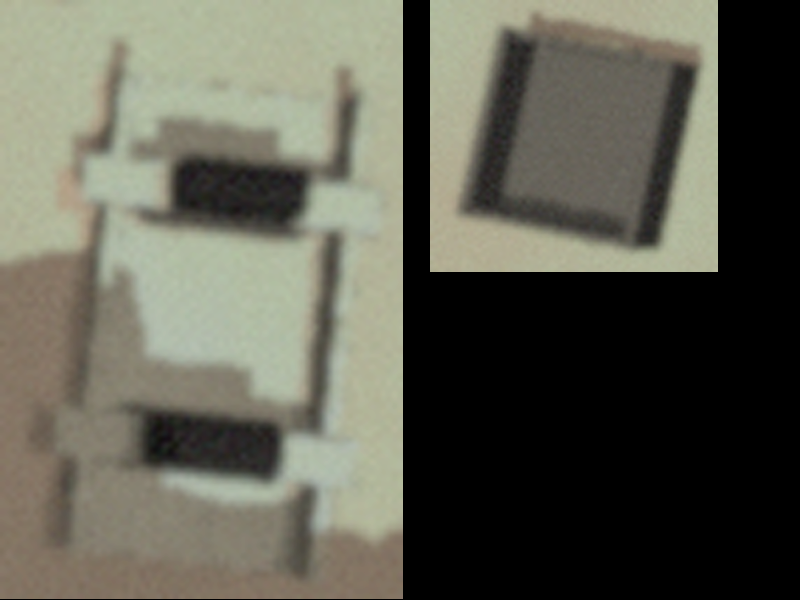

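Call:
{"api": "send_rows", "payload": {"commands": [{"delta_pos": [3.8,3.8,0],"yaw": 0.16},{"delta_pos": [3.8,3.8,0],"yaw": 0.16},{"delta_pos": [3.8,3.8,0],"yaw": 0.16},{"delta_pos": [3.8,3.8,0],"yaw": 0.16},{"delta_pos": [3.8,3.8,0],"yaw": 0.16},{"delta_pos": [3.8,3.8,0],"yaw": 0.16},{"delta_pos": [3.8,3.8,0],"yaw": 0.16},{"delta_pos": [0,0,0],"yaw": 0}], "grip": -1, "force": 60}}

```text
t: 1.1
tcp_pos: [0.4702, -0.3164, 0.2268]
tool_rot: [0.739, 0.674, -0.0, -0.003]
force: [-1.6, -0.9, 0.2]
finger_gap: 0.997
```

```bash
python3 - <<'E'
from h import *
s=cv2.imread("pics/side0.png");t=cv2.imread("pics/top0.png")
A=cv2.resize(s[385:480,175:290],None,fx=5,fy=5,interpolation=cv2.INTER_CUBIC)
cv2.imwrite("pics/z1.png",cv2.convertScaleAbs(A,alpha=1.4))
m=manip.sense();R=m['tool_rot'];print(m['t'],m['tcp_pos'],'yaw',2*np.arctan2(R[1],R[0]),m['force'])
E
```

```text
1.1 [ 0.47019178 -0.31640597  0.22679497] yaw 1.4783908740728038 [-1.63668207 -0.93692857  0.18191527]
```

View pics/z1.png

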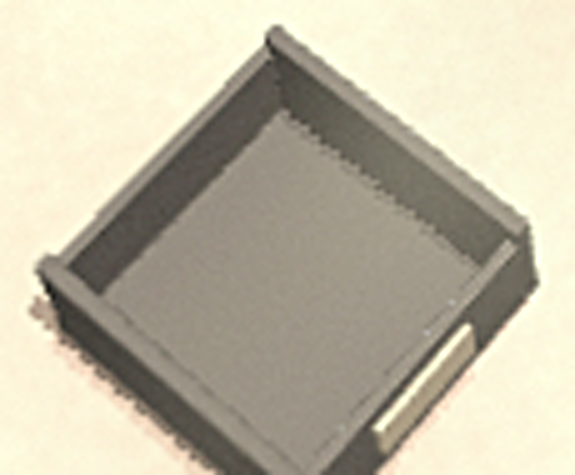

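Call:
{"api": "send_rows", "payload": {"commands": [{"delta_pos": [-0.4,-0.85,-3],"yaw": -0.03},{"delta_pos": [0,0,-4],"yaw": 0},{"delta_pos": [0,0,-4],"yaw": 0},{"delta_pos": [0,0,0],"yaw": 0}]}}

```text
t: 1.6
tcp_pos: [0.4649, -0.327, 0.1145]
tool_rot: [0.75, 0.661, -0.001, -0.002]
force: [-0.6, 0.7, 0.2]
finger_gap: 0.998
```

```bash
python3 - <<'E'
from h import *
a=manip.snapshot("top");b=manip.snapshot("side")
A=cv2.resize(a[200:320,320:440],(480,480),interpolation=cv2.INTER_CUBIC);B=cv2.resize(b[150:270,320:440],(480,480),interpolation=cv2.INTER_CUBIC)
cv2.imwrite("pics/z2.png",cv2.convertScaleAbs(cv2.resize(np.hstack([A,B]),(800,400)),alpha=1.4))
m=manip.sense();R=m['tool_rot'];print(m['t'],m['tcp_pos'],'yaw',2*np.arctan2(R[1],R[0]),m['force'])
E
```

```text
1.7 [ 0.46714146 -0.32900213  0.11765625] yaw 1.4448366091797458 [ 0.07108352 -0.27945258  1.04465313]
```

View pics/z2.png

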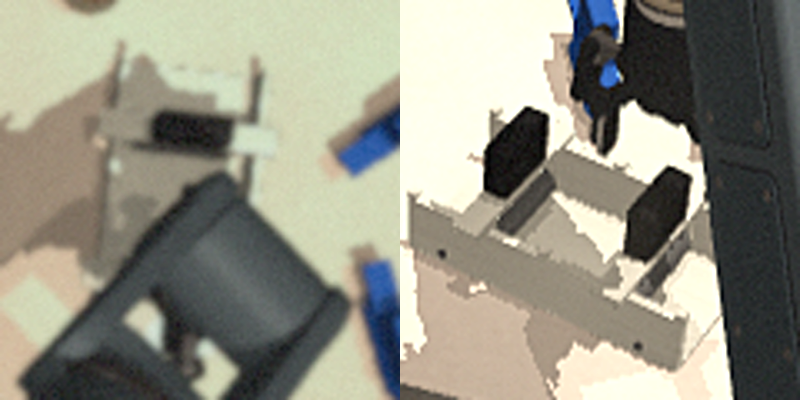

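```bash
cat >> h.py <<'E'
def proj(n,P):
    c=manip.get_calibration(n);K=np.array([[c['fx'],0,c['cx']],[0,c['fy'],c['cy']],[0,0,1]]);W=c['world_to_cam']
    return cv2.projectPoints(np.array(P,float).reshape(-1,1,3),cv2.Rodrigues(W[:3,:3])[0],W[:3,3],K,c['dist_coeffs'])[0].reshape(-1,2)
def st():
    m=manip.sense();R=m['tool_rot'];print(round(m['t'],2),np.round(m['tcp_pos'],4),'yaw',round(2*np.arctan2(R[1],R[0]),3),'F',np.round(m['force'],2),'T',np.round(m['ft_torque'],3),'gap',round(m['finger_gap'],3))
E
python3 - <<'E'
from h import *
d=np.array([np.cos(-.124),np.sin(-.124),0]);c=np.array([.4671,-.329,.118])
print(proj("side",[c,c+.042*d,c-.042*d]))
print('gripB top ctr',proj("side",[[.466,-.325,.112],[.586,-.340,.112]]))
# side grip masks
s=cv2.imread("pics/side0.png");g=cv2.cvtColor(s,cv2.COLOR_BGR2GRAY)
for(x0,x1,y0,y1)in[(343,368,180,210),(385,410,197,229)]:
    m=g[y0:y1,x0:x1]<60;ys,xs=np.nonzero(m);print('cent',xs.mean()+x0,ys.mean()+y0, ray("side",[[xs.mean()+x0,ys.mean()+y0]],.088))
st()
E
```

```text
[[396.81939349 205.25783539]
 [382.27151377 198.90284728]
 [411.71211623 211.76214095]]
gripB top ctr [[396.40344324 208.1285177 ]
 [355.47078895 190.13286264]]
cent 354.4348958333333 196.03385416666666 [[ 0.58933694 -0.34282919  0.088     ]]
cent 396.8346666666667 214.336 [[ 0.4641169  -0.32898216  0.088     ]]
1.7 [ 0.4671 -0.329   0.1177] yaw 1.445 F [ 0.07 -0.28  1.04] T [-0.04  -0.054  0.02 ] gap 0.999
```

Call:
{"api": "send_rows", "payload": {"commands": [{"delta_pos": [-0.2,0.1,-2.5],"yaw": 0},{"delta_pos": [0,0,-1.8],"yaw": 0},{"delta_pos": [0,0,0],"yaw": 0}]}}

```text
t: 2.08
tcp_pos: [0.4683, -0.3328, 0.0805]
tool_rot: [0.751, 0.661, -0.001, 0.009]
force: [-0.2, -0.7, 0.3]
finger_gap: 0.997
```

```bash
python3 -c "
from h import *
st()"
```

```text
2.08 [ 0.4683 -0.3328  0.0805] yaw 1.443 F [-0.17 -0.67  0.26] T [-0.001  0.058  0.021] gap 0.997
```

Call:
{"api": "send_rows", "payload": {"commands": [{"delta_pos": [-0.3,0.5,-0.5],"yaw": 0},{"delta_pos": [0,0,-0.3],"yaw": 0},{"delta_pos": [0,0,0],"yaw": 0},{"delta_pos": [0,0,0],"yaw": 0}]}}

```text
t: 2.58
tcp_pos: [0.4669, -0.3294, 0.0762]
tool_rot: [0.751, 0.66, -0.001, 0.013]
force: [0.3, -0.2, 0.4]
finger_gap: 0.998
```

```bash
python3 -c "
from h import *
st()"
```

```text
2.58 [ 0.4669 -0.3294  0.0762] yaw 1.443 F [ 0.28 -0.15  0.44] T [-0.011  0.008 -0.01 ] gap 0.998
```

Call:
{"api": "send_rows", "payload": {"commands": [{"delta_pos": [0,0,0],"yaw": 0},{"delta_pos": [0,0,0],"yaw": 0},{"delta_pos": [0,0,0],"yaw": 0},{"delta_pos": [0,0,0],"yaw": 0},{"delta_pos": [0,0,0],"yaw": 0}], "grip": 1, "force": 50}}

```text
t: 3.2
tcp_pos: [0.4664, -0.3293, 0.0764]
tool_rot: [0.751, 0.661, -0.001, 0.012]
force: [-0.4, -0.0, 0.5]
finger_gap: 0.277
```

```bash
python3 -c "
from h import *
st();print(manip.sense()['tool_rot'])"
```

```text
3.2 [ 0.4664 -0.3293  0.0764] yaw 1.443 F [-0.44 -0.01  0.51] T [-0.033  0.111 -0.001] gap 0.277
[ 0.75065063  0.66058504 -0.00079549  0.01226399]
```

Call:
{"api": "send_rows", "payload": {"commands": [{"delta_pos": [0,0,1],"yaw": 0},{"delta_pos": [0,0,2],"yaw": 0},{"delta_pos": [0,0,4],"yaw": 0},{"delta_pos": [0,0,3],"yaw": 0},{"delta_pos": [0.6,5,0],"yaw": 0.043},{"delta_pos": [0.6,5,0],"yaw": 0.043},{"delta_pos": [0.6,5,0],"yaw": 0.043},{"delta_pos": [0.6,5,0],"yaw": 0.043},{"delta_pos": [0.6,5,0],"yaw": 0.043},{"delta_pos": [0,0,0],"yaw": 0}]}}

```text
t: 4.45
tcp_pos: [0.4955, -0.0711, 0.1795]
tool_rot: [0.675, 0.738, 0.002, 0.012]
force: [-0.3, 0.2, -3.6]
finger_gap: 0.271
```

```bash
python3 -c "
from h import *
st();print(manip.sense()['tool_rot'])"
```

```text
4.45 [ 0.4955 -0.0711  0.1795] yaw 1.66 F [-0.27  0.24 -3.61] T [-0.089  0.022  0.02 ] gap 0.271
[0.6747112  0.73798787 0.00221065 0.01156758]
```

Call:
{"api": "send_rows", "payload": {"commands": [{"delta_pos": [0.4,2.1,0],"yaw": 0.02},{"delta_pos": [0.3,1.9,0],"yaw": 0.02},{"delta_pos": [0,0,-2.5],"yaw": 0},{"delta_pos": [0,0,-2],"yaw": 0},{"delta_pos": [0,0,-0.5],"yaw": 0},{"delta_pos": [0,0,0],"yaw": 0}]}}

```text
t: 5.2
tcp_pos: [0.5043, -0.0326, 0.1298]
tool_rot: [0.66, 0.751, 0.003, 0.014]
force: [0.4, 0.2, -3.7]
finger_gap: 0.279
```

```bash
python3 -c "
from h import *
st();print(manip.sense()['tool_rot'])"
```

```text
5.2 [ 0.5043 -0.0326  0.1298] yaw 1.7 F [ 0.35  0.22 -3.68] T [-0.003  0.009  0.02 ] gap 0.279
[0.6600196  0.75111446 0.00306868 0.01384822]
```

Call:
{"api": "send_rows", "payload": {"commands": [{"delta_pos": [0,0,-0.6],"yaw": 0},{"delta_pos": [0,0,-0.5],"yaw": 0},{"delta_pos": [0,0,0],"yaw": 0}]}}

```text
t: 5.58
tcp_pos: [0.5054, -0.0335, 0.1195]
tool_rot: [0.66, 0.751, 0.004, 0.015]
force: [0.1, 0.1, -3.8]
finger_gap: 0.274
```

Call:
{"api": "send_rows", "payload": {"commands": [{"delta_pos": [0,0,-0.25],"yaw": 0},{"delta_pos": [0,0,-0.2],"yaw": 0},{"delta_pos": [0,0,0],"yaw": 0}]}}

```text
t: 5.95
tcp_pos: [0.5057, -0.0335, 0.1151]
tool_rot: [0.66, 0.751, 0.004, 0.016]
force: [-0.4, -0.4, -3.0]
finger_gap: 0.272
```

Call:
{"api": "send_rows", "payload": {"commands": [{"delta_pos": [0,0,-0.08],"yaw": 0},{"delta_pos": [0,0,0],"yaw": 0}]}}

```text
t: 6.2
tcp_pos: [0.5058, -0.0334, 0.1143]
tool_rot: [0.66, 0.751, 0.004, 0.016]
force: [-0.7, -0.2, -3.3]
finger_gap: 0.276
```

Call:
{"api": "send_rows", "payload": {"commands": [{"delta_pos": [0,0,-0.08],"yaw": 0},{"delta_pos": [0,0,0],"yaw": 0}]}}

```text
t: 6.45
tcp_pos: [0.5058, -0.0334, 0.1135]
tool_rot: [0.66, 0.751, 0.004, 0.016]
force: [-0.1, -0.9, -4.0]
finger_gap: 0.278
```

Call:
{"api": "send_rows", "payload": {"commands": [{"delta_pos": [0,0,-0.08],"yaw": 0},{"delta_pos": [0,0,0],"yaw": 0}]}}

```text
t: 6.7
tcp_pos: [0.506, -0.0334, 0.1129]
tool_rot: [0.66, 0.751, 0.004, 0.016]
force: [-0.4, 0.4, -2.4]
finger_gap: 0.269
```

Call:
{"api": "send_rows", "payload": {"commands": [{"delta_pos": [0,0,-0.06],"yaw": 0},{"delta_pos": [0,0,0],"yaw": 0}]}}

```text
t: 6.95
tcp_pos: [0.506, -0.0334, 0.1127]
tool_rot: [0.66, 0.751, 0.004, 0.016]
force: [0.1, 0.2, -0.7]
finger_gap: 0.268
```

```bash
python3 -c "
from h import *
st()
manip.snapshot('top');st();manip.snapshot('top');st()"
```

```text
6.95 [ 0.506  -0.0334  0.1127] yaw 1.699 F [ 0.11  0.23 -0.68] T [0.013 0.148 0.045] gap 0.268
7.0 [ 0.506  -0.0334  0.1127] yaw 1.699 F [-0.4  -0.08 -0.72] T [-0.004  0.123 -0.009] gap 0.273
7.05 [ 0.506  -0.0334  0.1126] yaw 1.699 F [-0.08 -0.11  0.14] T [-0.022  0.184 -0.028] gap 0.277
```

Call:
{"api": "send_rows", "payload": {"commands": [{"delta_pos": [0,0,-0.04],"yaw": 0},{"delta_pos": [0.3,0.04,0],"yaw": 0},{"delta_pos": [0.2,0.02,0],"yaw": 0}]}}

```text
t: 7.42
tcp_pos: [0.511, -0.0328, 0.1129]
tool_rot: [0.66, 0.751, 0.004, 0.016]
force: [-2.4, 0.6, 1.9]
finger_gap: 0.277
```

```bash
python3 -c "
from h import *
st()
manip.snapshot('top');st()"
```

```text
7.42 [ 0.511  -0.0328  0.1129] yaw 1.699 F [-2.41  0.57  1.93] T [ 0.061  0.309 -0.012] gap 0.277
7.47 [ 0.5113 -0.0327  0.1129] yaw 1.699 F [-1.6   0.87  3.12] T [0.236 0.321 0.011] gap 0.277
```

Call:
{"api": "send_rows", "payload": {"commands": [{"delta_pos": [0.25,0.03,0],"yaw": 0},{"delta_pos": [0.25,0.03,0],"yaw": 0}]}}

```text
t: 7.72
tcp_pos: [0.5167, -0.032, 0.1133]
tool_rot: [0.66, 0.751, 0.004, 0.016]
force: [-0.7, 0.5, 5.1]
finger_gap: 0.275
```

```bash
python3 -c "
from h import *
st()
manip.snapshot('top');st()"
```

```text
7.72 [ 0.5167 -0.032   0.1133] yaw 1.699 F [-0.68  0.45  5.11] T [ 0.091  0.329 -0.042] gap 0.275
7.78 [ 0.5173 -0.032   0.1134] yaw 1.699 F [-0.42  1.74  3.4 ] T [ 0.267  0.359 -0.011] gap 0.276
```

Call:
{"api": "send_rows", "payload": {"commands": [{"delta_pos": [0.25,0.03,0.02],"yaw": 0},{"delta_pos": [0.25,0.03,0.01],"yaw": 0}]}}

```text
t: 8.02
tcp_pos: [0.5226, -0.0313, 0.1137]
tool_rot: [0.66, 0.751, 0.005, 0.017]
force: [-2.2, 2.0, 3.5]
finger_gap: 0.273
```

```bash
python3 -c "
from h import *
st()
manip.snapshot('top');st()"
```

```text
8.03 [ 0.5226 -0.0313  0.1137] yaw 1.698 F [-2.2   2.04  3.46] T [ 0.11   0.256 -0.049] gap 0.273
8.07 [ 0.5231 -0.0313  0.1138] yaw 1.698 F [-0.86  1.18  2.7 ] T [ 0.236  0.188 -0.091] gap 0.276
```

Call:
{"api": "send_rows", "payload": {"commands": [{"delta_pos": [0.3,0.04,0],"yaw": 0},{"delta_pos": [0.3,0.04,-0.01],"yaw": 0},{"delta_pos": [0.2,0.03,-0.02],"yaw": 0}]}}

```text
t: 8.45
tcp_pos: [0.5323, -0.0301, 0.1138]
tool_rot: [0.661, 0.75, 0.005, 0.018]
force: [-1.3, 1.3, 4.4]
finger_gap: 0.272
```

```bash
python3 -c "
from h import *
st()
manip.snapshot('top');st()"
```

```text
8.45 [ 0.5323 -0.0301  0.1138] yaw 1.698 F [-1.34  1.28  4.43] T [ 0.224  0.209 -0.021] gap 0.272
8.5 [ 0.5326 -0.0301  0.1138] yaw 1.698 F [-0.29  2.78  4.25] T [0.328 0.129 0.024] gap 0.275
```

Call:
{"api": "send_rows", "payload": {"commands": [{"delta_pos": [0.3,0.04,-0.03],"yaw": 0},{"delta_pos": [0.3,0.04,-0.03],"yaw": 0},{"delta_pos": [0.3,0.04,-0.04],"yaw": 0}]}}

```text
t: 8.88
tcp_pos: [0.5427, -0.0288, 0.1133]
tool_rot: [0.661, 0.75, 0.006, 0.018]
force: [-1.1, 2.0, 5.4]
finger_gap: 0.274
```

```bash
python3 -c "
from h import *
st()
manip.snapshot('top');st()"
```

```text
8.88 [ 0.5427 -0.0288  0.1133] yaw 1.698 F [-1.08  2.03  5.38] T [ 0.316  0.101 -0.066] gap 0.274
8.93 [ 0.5434 -0.0287  0.1133] yaw 1.698 F [-0.38  2.38  4.21] T [0.457 0.054 0.025] gap 0.276
```

Call:
{"api": "send_rows", "payload": {"commands": [{"delta_pos": [0.3,0.04,-0.045],"yaw": 0},{"delta_pos": [0.3,0.04,-0.05],"yaw": 0},{"delta_pos": [0.3,0.04,-0.05],"yaw": 0}]}}

```text
t: 9.3
tcp_pos: [0.5535, -0.0274, 0.1122]
tool_rot: [0.661, 0.75, 0.007, 0.019]
force: [-0.3, 1.7, 6.1]
finger_gap: 0.272
```

```bash
python3 -c "
from h import *
st()
manip.snapshot('top');st()"
```

```text
9.3 [ 0.5535 -0.0274  0.1122] yaw 1.698 F [-0.27  1.71  6.06] T [0.379 0.032 0.028] gap 0.272
9.35 [ 0.5541 -0.0274  0.1122] yaw 1.698 F [0.12 3.07 4.39] T [ 0.475 -0.007  0.009] gap 0.276
```

Call:
{"api": "send_rows", "payload": {"commands": [{"delta_pos": [0.3,0.04,-0.05],"yaw": 0},{"delta_pos": [0.3,0.04,-0.055],"yaw": 0},{"delta_pos": [0.3,0.04,-0.05],"yaw": 0}]}}

```text
t: 9.72
tcp_pos: [0.5638, -0.026, 0.1109]
tool_rot: [0.66, 0.751, 0.008, 0.02]
force: [-0.4, 2.8, 7.1]
finger_gap: 0.266
```

```bash
python3 -c "
from h import *
st()
manip.snapshot('top');st()"
```

```text
9.72 [ 0.5638 -0.026   0.1109] yaw 1.698 F [-0.4  2.8  7.1] T [0.371 0.077 0.093] gap 0.266
9.78 [ 0.5644 -0.026   0.1109] yaw 1.698 F [-0.6   2.73  3.89] T [0.499 0.034 0.032] gap 0.279
```

Call:
{"api": "send_rows", "payload": {"commands": [{"delta_pos": [0.3,0.04,-0.045],"yaw": 0},{"delta_pos": [0.3,0.04,-0.035],"yaw": 0},{"delta_pos": [0.3,0.04,-0.03],"yaw": 0}]}}

```text
t: 10.15
tcp_pos: [0.5735, -0.0248, 0.1099]
tool_rot: [0.66, 0.751, 0.007, 0.02]
force: [-2.0, 2.1, 5.1]
finger_gap: 0.274
```

```bash
python3 -c "
from h import *
st()
manip.snapshot('top');st()"
```

```text
10.15 [ 0.5735 -0.0248  0.1099] yaw 1.699 F [-1.97  2.13  5.09] T [0.342 0.147 0.067] gap 0.274
10.2 [ 0.574  -0.0247  0.1099] yaw 1.699 F [0.48 1.48 4.31] T [0.446 0.145 0.089] gap 0.273
```

Call:
{"api": "send_rows", "payload": {"commands": [{"delta_pos": [0.3,0.04,-0.015],"yaw": 0},{"delta_pos": [0.3,0.04,-0.01],"yaw": 0},{"delta_pos": [0.3,0.04,0],"yaw": 0}]}}

```text
t: 10.58
tcp_pos: [0.5821, -0.0236, 0.1097]
tool_rot: [0.66, 0.751, 0.006, 0.02]
force: [-1.4, 1.9, 6.1]
finger_gap: 0.272
```

```bash
python3 -c "
from h import *
st()
manip.snapshot('top');st()"
```

```text
10.57 [ 0.5821 -0.0236  0.1097] yaw 1.701 F [-1.4   1.87  6.08] T [0.277 0.322 0.066] gap 0.272
10.62 [ 0.5826 -0.0236  0.1098] yaw 1.701 F [-0.47  2.31  5.7 ] T [0.369 0.288 0.043] gap 0.276
```

Call:
{"api": "send_rows", "payload": {"commands": [{"delta_pos": [0.3,0.04,0.015],"yaw": 0},{"delta_pos": [0.3,0.04,0.025],"yaw": 0},{"delta_pos": [0.3,0.04,0.03],"yaw": 0}]}}

```text
t: 11.0
tcp_pos: [0.5893, -0.0226, 0.1102]
tool_rot: [0.659, 0.752, 0.004, 0.018]
force: [-1.4, 0.4, 5.7]
finger_gap: 0.279
```

```bash
python3 -c "
from h import *
st()
manip.snapshot('top');st()"
```

```text
11.0 [ 0.5893 -0.0226  0.1102] yaw 1.702 F [-1.42  0.39  5.67] T [0.158 0.414 0.004] gap 0.279
11.05 [ 0.5898 -0.0226  0.1102] yaw 1.702 F [-1.    1.61  5.4 ] T [ 0.3    0.362 -0.037] gap 0.277
```

Call:
{"api": "send_rows", "payload": {"commands": [{"delta_pos": [0.3,0.04,0.035],"yaw": 0},{"delta_pos": [0.3,0.04,0.035],"yaw": 0},{"delta_pos": [0.3,0.04,0.035],"yaw": 0}]}}

```text
t: 11.42
tcp_pos: [0.5958, -0.0218, 0.1108]
tool_rot: [0.659, 0.752, 0.002, 0.015]
force: [-3.3, 1.0, 6.2]
finger_gap: 0.275
```

```bash
python3 -c "
from h import *
st()
manip.snapshot('top');st()"
```

```text
11.43 [ 0.5958 -0.0218  0.1108] yaw 1.703 F [-3.25  1.04  6.23] T [ 0.155  0.46  -0.063] gap 0.275
11.47 [ 0.5963 -0.0217  0.1109] yaw 1.702 F [-1.84  0.03  5.89] T [ 0.246  0.496 -0.093] gap 0.275
```

Call:
{"api": "send_rows", "payload": {"commands": [{"delta_pos": [0.35,0.045,0.045],"yaw": 0},{"delta_pos": [0.35,0.045,0.045],"yaw": 0},{"delta_pos": [0.35,0.045,0.045],"yaw": 0}]}}

```text
t: 11.85
tcp_pos: [0.6036, -0.0208, 0.1117]
tool_rot: [0.659, 0.752, -0.001, 0.012]
force: [-2.6, -0.8, 6.1]
finger_gap: 0.276
```

```bash
python3 -c "
from h import *
st()
manip.snapshot('top');st()"
```

```text
11.85 [ 0.6036 -0.0208  0.1117] yaw 1.703 F [-2.56 -0.84  6.14] T [ 0.108  0.437 -0.123] gap 0.276
11.9 [ 0.6042 -0.0207  0.1118] yaw 1.702 F [-1.68  1.38  6.2 ] T [ 0.264  0.417 -0.057] gap 0.274
```

Call:
{"api": "send_rows", "payload": {"commands": [{"delta_pos": [0.35,0.045,0.055],"yaw": 0},{"delta_pos": [0.35,0.045,0.05],"yaw": 0},{"delta_pos": [0.35,0.045,0.05],"yaw": 0}]}}

```text
t: 12.28
tcp_pos: [0.6116, -0.0197, 0.1127]
tool_rot: [0.659, 0.752, -0.003, 0.01]
force: [-1.0, 1.8, 6.2]
finger_gap: 0.275
```

```bash
python3 -c "
from h import *
st()
manip.snapshot('top');st()"
```

```text
12.28 [ 0.6116 -0.0197  0.1127] yaw 1.702 F [-0.97  1.75  6.2 ] T [ 0.1    0.393 -0.097] gap 0.275
12.32 [ 0.6122 -0.0197  0.1128] yaw 1.702 F [-1.18  1.95  4.36] T [ 0.248  0.364 -0.063] gap 0.276
```

```bash
python3 - <<'E'
from h import *
st()
P=ray("side",[[230.3,391],[280.5,429.5],[183.2,437.3]],.056)[:,:2];print(P,np.linalg.norm(P[0]-P[1]),np.linalg.norm(P[0]-P[2]),'ctr',(P[1]+P[2])/2)
t=cv2.imread("pics/top0.png");L=ray("top",[[106.6,280.7],[117.7,230.0]],.056)[:,:2];d=L[1]-L[0];l=np.linalg.norm(d);d/=l;n=np.array([d[1],-d[0]]);print('top left edge',L,l,np.degrees(np.arctan2(d[1],d[0])),'ctr',L.mean(0)+.064*n)
# model check: project assumed corners
for c,a in[((P[1]+P[2])/2,-12.1),(L.mean(0)+.064*n,-12.1)]:
    a=np.radians(a);R=np.array([[np.cos(a),-np.sin(a)],[np.sin(a),np.cos(a)]])
    Q=[np.r_[c+R@[x,y],.056] for x,y in((.068,.064),(.068,-.064),(-.068,-.064),(-.068,.064))]
    print(c,'top',proj("top",Q).round(1).tolist(),'side',proj("side",Q).round(1).tolist())
g=cv2.cvtColor(t,cv2.COLOR_BGR2GRAY);print(g[262,104:170].tolist())
E
```

```text
12.32 [ 0.6122 -0.0197  0.1128] yaw 1.702 F [-1.18  1.95  4.36] T [ 0.248  0.364 -0.063] gap 0.276
[[0.57657579 0.26230423]
 [0.447077   0.28599784]
 [0.6015039  0.38181138]] 0.13164848584583821 0.12207935816995207 ctr [0.52429045 0.33390461]
top left edge [[0.47221622 0.41071343]
 [0.61488097 0.38498624]] 0.1449659245506023 -10.222464115891439 ctr [0.53219048 0.33486576]
[0.52429045 0.33390461] top [[118.5, 233.8], [162.0, 243.4], [150.4, 291.0], [106.6, 281.1]] side [[181.9, 436.9], [231.4, 388.7], [281.8, 429.9], [232.9, 483.9]]
[0.53219048 0.33486576] top [[118.3, 231.0], [161.8, 240.5], [150.2, 288.1], [106.4, 278.2]] side [[178.2, 435.5], [227.9, 387.5], [278.0, 428.5], [228.8, 482.3]]
[134, 132, 135, 136, 135, 127, 119, 98, 75, 64, 42, 35, 33, 32, 28, 33, 49, 62, 70, 77, 78, 77, 76, 76, 77, 76, 77, 75, 78, 77, 78, 77, 75, 77, 74, 76, 77, 74, 76, 76, 76, 74, 75, 78, 76, 75, 75, 75, 71, 74, 75, 73, 60, 48, 36, 33, 35, 35, 63, 95, 124, 134, 136, 134, 136, 137]
```

Call:
{"api": "send_rows", "payload": {"commands": [{"delta_pos": [0,0,0.5],"yaw": 0},{"delta_pos": [0,0,2],"yaw": 0},{"delta_pos": [0,0,3],"yaw": 0},{"delta_pos": [0,0,2],"yaw": 0},{"delta_pos": [0,0,0],"yaw": 0}]}}

```text
t: 12.95
tcp_pos: [0.6068, -0.0209, 0.1823]
tool_rot: [0.659, 0.752, -0.008, 0.004]
force: [0.1, 0.8, -3.1]
finger_gap: 0.269
```

Call:
{"api": "send_rows", "payload": {"commands": [{"delta_pos": [-1.1,5,0],"yaw": -0.046},{"delta_pos": [-1.1,5,0],"yaw": -0.046},{"delta_pos": [-1.1,5,0],"yaw": -0.046},{"delta_pos": [-1.1,5,0],"yaw": -0.046},{"delta_pos": [-1.1,5,0],"yaw": -0.046},{"delta_pos": [-1.1,5,0],"yaw": -0.046},{"delta_pos": [-1.1,4,0],"yaw": -0.046},{"delta_pos": [0,0,0],"yaw": 0},{"delta_pos": [0,0,0],"yaw": 0}]}}

```text
t: 14.08
tcp_pos: [0.5188, 0.3233, 0.1645]
tool_rot: [0.775, 0.632, -0.021, -0.002]
force: [0.2, -0.4, -4.3]
finger_gap: 0.275
```

```bash
python3 - <<'E'
from h import *
st();print(manip.sense()['tool_rot'])
a=manip.snapshot("top");b=manip.snapshot("side");cv2.imwrite("pics/top3.png",a);cv2.imwrite("pics/side3.png",b)
A=cv2.resize(a[190:310,80:200],(400,400),interpolation=cv2.INTER_CUBIC);B=cv2.resize(b[350:480,160:290],(400,400),interpolation=cv2.INTER_CUBIC)
cv2.imwrite("pics/z3.png",cv2.convertScaleAbs(np.hstack([A,B]),alpha=1.5))
E
```

```text
14.07 [0.5188 0.3233 0.1645] yaw 1.367 F [ 0.19 -0.38 -4.29] T [ 0.026 -0.067 -0.011] gap 0.275
[ 0.775092    0.63150097 -0.02085116 -0.00203846]
```

View pics/z3.png

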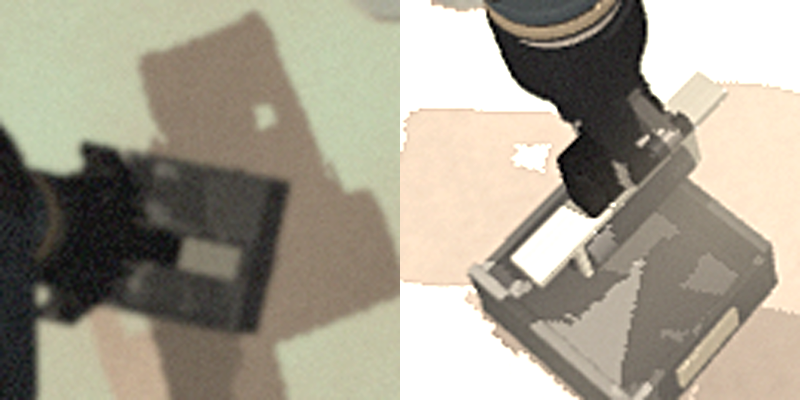

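```bash
python3 - <<'E'
from h import *
s=ray("side",[[202.3,439.2],[261.9,377.3]],.152)[:,:2];print(s,np.linalg.norm(s[0]-s[1]),s.mean(0),np.degrees(np.arctan2(*(s[0]-s[1])[::-1]))-90)
t=ray("top",[[152,264.1],[150.5,274]],.152)[:,:2];e=t.mean(0);a=np.radians(78.3-90+90);print('top end',t,e,e+.075*np.array([np.cos(a),np.sin(a)]))
# tray edges again from side3 : crop px -> corners at z=.056
f=lambda x,y:(160+(x-400)/3.077,350+y/3.077)
# far tray corner -y wall near end and +y wall far end
Q=[f(775,252),f(473,270)]
P=ray("side",Q,.056)[:,:2];print(P,P.mean(0))
E
```

```text
[[0.52830147 0.39680277]
 [0.50040258 0.251121  ]] 0.14832911453041503 [0.51435202 0.32396188] -10.84120738979938
top end [[0.51543595 0.24821437]
 [0.48992507 0.25127654]] [0.50268051 0.24974546] [0.51788956 0.32318717]
[[0.44238189 0.28889696]
 [0.60009936 0.38206704]] [0.52124062 0.335482  ]
```

Call:
{"api": "send_rows", "payload": {"commands": [{"delta_pos": [0.4,0.55,-1.2],"yaw": 0},{"delta_pos": [0.3,0.5,-1.2],"yaw": 0},{"delta_pos": [0,0,-0.5],"yaw": 0},{"delta_pos": [0,0,0],"yaw": 0}]}}

```text
t: 14.68
tcp_pos: [0.5278, 0.3312, 0.1329]
tool_rot: [0.777, 0.629, -0.021, -0.002]
force: [0.3, -0.4, -3.8]
finger_gap: 0.271
```

```bash
python3 - <<'E'
from h import *
st();print(manip.sense()['tool_rot'])
a=manip.snapshot("top");b=manip.snapshot("side");cv2.imwrite("pics/top4.png",a);cv2.imwrite("pics/side4.png",b)
A=cv2.resize(a[215:305,100:190],(400,400),interpolation=cv2.INTER_CUBIC);B=cv2.resize(b[370:480,170:290],(400,367),interpolation=cv2.INTER_CUBIC)
B=np.vstack([B,np.zeros((33,400,3),np.uint8)])
cv2.imwrite("pics/z4.png",cv2.convertScaleAbs(np.hstack([A,B]),alpha=1.5))
E
```

```text
14.68 [0.5278 0.3312 0.1329] yaw 1.361 F [ 0.27 -0.37 -3.76] T [ 0.034 -0.051  0.008] gap 0.271
[ 0.77692704  0.62922724 -0.02126882 -0.0022554 ]
```

View pics/z4.png

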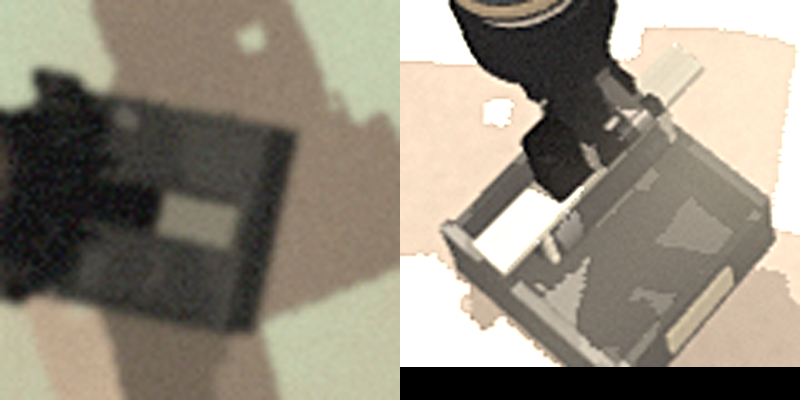

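```bash
python3 - <<'E'
from h import *
s=ray("side",[[197.3,446.3],[257,387.2]],.1205)[:,:2];print(s,np.linalg.norm(s[0]-s[1]),s.mean(0),np.degrees(np.arctan2(*(s[0]-s[1])[::-1]))-90)
t=ray("top",[[154,261.1],[152.2,271.3]],.1205)[:,:2];e=t.mean(0);a=np.radians(79);print('top ctr',e+.075*np.array([np.cos(a),np.sin(a)]))
f=lambda x,y:(170+(x-400)/3.333,370+y/3.333)
P=ray("side",[f(773,208),f(443,222)],.056)[:,:2];print(P,P.mean(0))
E
```

```text
[[0.54135665 0.40186714]
 [0.50952996 0.25875938]] 0.1466041302080845 [0.5254433  0.33031326] -12.538330294285586
top ctr [0.525418  0.3302966]
[[0.44181248 0.28972469]
 [0.60282622 0.38097968]] [0.52231935 0.33535218]
```

Call:
{"api": "send_rows", "payload": {"commands": [{"delta_pos": [0,0.4,-1],"yaw": 0},{"delta_pos": [0,0,-1.5],"yaw": 0},{"delta_pos": [0,0,-1],"yaw": 0},{"delta_pos": [0,0,-0.5],"yaw": 0},{"delta_pos": [0,0,0],"yaw": 0}]}}

```text
t: 15.4
tcp_pos: [0.5279, 0.3359, 0.0909]
tool_rot: [0.777, 0.629, -0.02, -0.002]
force: [-1.0, -0.1, -3.5]
finger_gap: 0.275
```

Call:
{"api": "send_rows", "payload": {"commands": [{"delta_pos": [0,-0.1,-0.6],"yaw": 0},{"delta_pos": [0,0,-0.4],"yaw": 0},{"delta_pos": [0,0,0],"yaw": 0}]}}

```text
t: 15.78
tcp_pos: [0.5284, 0.3349, 0.0808]
tool_rot: [0.777, 0.629, -0.02, -0.002]
force: [-1.3, 0.6, -3.5]
finger_gap: 0.276
```

Call:
{"api": "send_rows", "payload": {"commands": [{"delta_pos": [0,0,-0.25],"yaw": 0},{"delta_pos": [0,0,-0.1],"yaw": 0},{"delta_pos": [0,0,0],"yaw": 0}]}}

```text
t: 16.15
tcp_pos: [0.5288, 0.335, 0.0775]
tool_rot: [0.777, 0.629, -0.019, -0.002]
force: [-0.1, 0.2, -4.5]
finger_gap: 0.274
```

Call:
{"api": "send_rows", "payload": {"commands": [{"delta_pos": [0,0,-0.12],"yaw": 0},{"delta_pos": [0,0,-0.08],"yaw": 0},{"delta_pos": [0,0,0],"yaw": 0}]}}

```text
t: 16.52
tcp_pos: [0.529, 0.335, 0.0773]
tool_rot: [0.777, 0.63, -0.019, -0.002]
force: [-0.9, 0.2, -2.7]
finger_gap: 0.277
```

Call:
{"api": "send_rows", "payload": {"commands": [{"delta_pos": [0,0,-0.15],"yaw": 0},{"delta_pos": [0,0,-0.15],"yaw": 0}]}}

```text
t: 16.77
tcp_pos: [0.5291, 0.3348, 0.0767]
tool_rot: [0.777, 0.63, -0.019, -0.001]
force: [-3.2, -3.3, 10.6]
finger_gap: 0.274
```

```bash
python3 - <<'E'
from h import *
st();print(manip.sense()['tool_rot'])
manip.snapshot("top");st();b=manip.snapshot("side");st()
B=cv2.resize(b[370:480,170:290],(480,440),interpolation=cv2.INTER_CUBIC)
cv2.imwrite("pics/z5.png",cv2.convertScaleAbs(B,alpha=1.5))
E
```

```text
16.77 [0.5291 0.3348 0.0767] yaw 1.363 F [-3.17 -3.35 10.61] T [0.154 0.551 0.109] gap 0.274
[ 0.77655487  0.62976861 -0.01877019 -0.00131082]
16.82 [0.5291 0.3348 0.0767] yaw 1.363 F [-3.43 -2.91  7.39] T [0.102 0.382 0.069] gap 0.275
16.88 [0.5292 0.3349 0.0767] yaw 1.362 F [-2.64 -3.11  7.96] T [0.074 0.425 0.107] gap 0.273
```

View pics/z5.png

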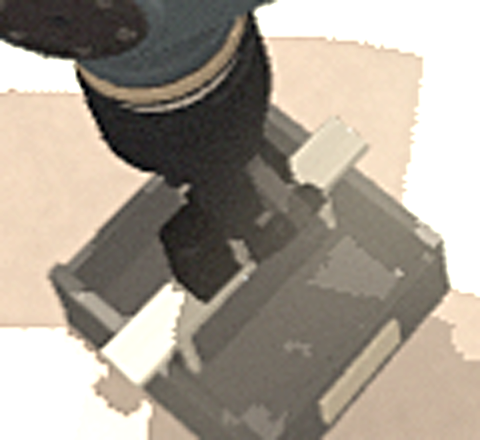

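Call:
{"api": "send_rows", "payload": {"commands": [{"delta_pos": [0,0,0.02],"yaw": 0},{"delta_pos": [0,0,0],"yaw": 0},{"delta_pos": [0,0,0],"yaw": 0},{"delta_pos": [0,0,0],"yaw": 0},{"delta_pos": [0,0,0],"yaw": 0}], "grip": -1}}

```text
t: 17.5
tcp_pos: [0.5309, 0.3357, 0.0768]
tool_rot: [0.777, 0.63, -0.017, -0.001]
force: [-0.2, 0.5, 0.3]
finger_gap: 1.003
```

Call:
{"api": "send_rows", "payload": {"commands": [{"delta_pos": [0,0,2],"yaw": 0},{"delta_pos": [0,0,4],"yaw": 0},{"delta_pos": [0,0,5],"yaw": 0},{"delta_pos": [0,0,2],"yaw": 0},{"delta_pos": [0.5,-5,0],"yaw": 0.02},{"delta_pos": [0.8,-6,0],"yaw": 0.02},{"delta_pos": [0.8,-6,0],"yaw": 0.02},{"delta_pos": [0.8,-6,0],"yaw": 0.02},{"delta_pos": [0.8,-6,0],"yaw": 0.02},{"delta_pos": [0.8,-6,0],"yaw": 0.02}]}}

```text
t: 18.75
tcp_pos: [0.5787, -0.0189, 0.2264]
tool_rot: [0.733, 0.68, -0.008, 0.006]
force: [0.4, 0.0, -0.2]
finger_gap: 0.997
```

```bash
python3 - <<'E'
from h import *
st();print(manip.sense()['tool_rot'])
a=manip.snapshot("top");b=manip.snapshot("side");cv2.imwrite("pics/top6.png",a)
A=cv2.resize(a[215:305,95:185],(400,400),interpolation=cv2.INTER_CUBIC);B=cv2.resize(b[370:480,170:290],(400,367),interpolation=cv2.INTER_CUBIC)
B=np.vstack([B,np.zeros((33,400,3),np.uint8)])
cv2.imwrite("pics/z6.png",cv2.convertScaleAbs(np.hstack([A,B]),alpha=1.5))
E
```

```text
18.75 [ 0.5787 -0.0189  0.2264] yaw 1.496 F [ 0.43  0.03 -0.24] T [-0.053 -0.065 -0.03 ] gap 0.997
[ 0.73290354  0.68026442 -0.00757564  0.0059447 ]
```

View pics/z6.png

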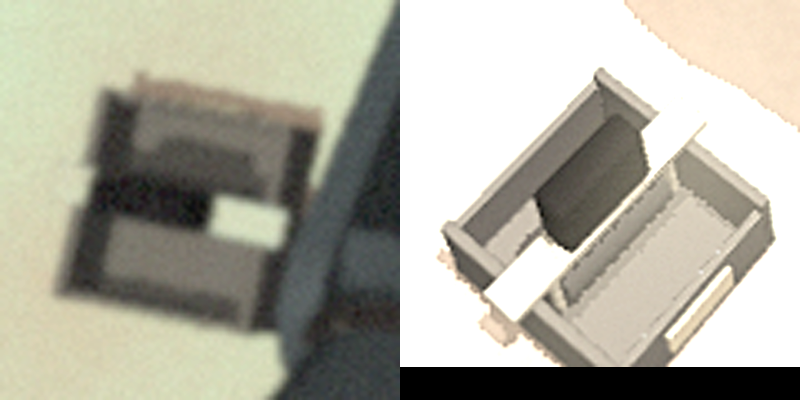

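Call:
{"api": "send_rows", "payload": {"commands": [{"delta_pos": [0.1,-5.3,0],"yaw": -0.01},{"delta_pos": [0.1,-5.3,0],"yaw": -0.01},{"delta_pos": [0.1,-5.3,0],"yaw": -0.01},{"delta_pos": [0.1,-5.3,0],"yaw": -0.01},{"delta_pos": [0.1,-5,0],"yaw": -0.01},{"delta_pos": [0.1,-4,0],"yaw": 0},{"delta_pos": [0,0,0],"yaw": 0},{"delta_pos": [0,0,0],"yaw": 0}]}}

```text
t: 19.85
tcp_pos: [0.5872, -0.3311, 0.2371]
tool_rot: [0.753, 0.658, -0.005, 0.012]
force: [0.8, 0.0, 0.1]
finger_gap: 1.001
```

```bash
python3 -c "
from h import *
st();print(manip.sense()['tool_rot'])"
```

```text
19.85 [ 0.5872 -0.3311  0.2371] yaw 1.437 F [0.83 0.04 0.05] T [0.02  0.013 0.001] gap 1.001
[ 0.75258585  0.65836415 -0.00485468  0.01214961]
```

Call:
{"api": "send_rows", "payload": {"commands": [{"delta_pos": [0,-0.5,-4],"yaw": 0.01},{"delta_pos": [0,-0.4,-4],"yaw": 0},{"delta_pos": [0,0,-2.5],"yaw": 0},{"delta_pos": [0,0,-1],"yaw": 0},{"delta_pos": [0,0,0],"yaw": 0},{"delta_pos": [0,0,0],"yaw": 0}]}}

```text
t: 20.6
tcp_pos: [0.5907, -0.332, 0.1255]
tool_rot: [0.746, 0.666, -0.003, 0.015]
force: [-0.8, -0.8, 0.3]
finger_gap: 1.008
```

Call:
{"api": "send_rows", "payload": {"commands": [{"delta_pos": [-0.4,-1,0],"yaw": -0.01},{"delta_pos": [0,0,-2],"yaw": 0},{"delta_pos": [0,0,-1.5],"yaw": 0},{"delta_pos": [0,0,-0.5],"yaw": 0},{"delta_pos": [0,0,0],"yaw": 0},{"delta_pos": [0,0,0],"yaw": 0}]}}

```text
t: 21.35
tcp_pos: [0.5868, -0.3435, 0.0843]
tool_rot: [0.75, 0.661, -0.003, 0.016]
force: [-0.0, 0.3, 0.9]
finger_gap: 1.002
```

Call:
{"api": "send_rows", "payload": {"commands": [{"delta_pos": [0,0.1,-0.5],"yaw": 0},{"delta_pos": [0,0,-0.3],"yaw": 0},{"delta_pos": [0,0,0],"yaw": 0},{"delta_pos": [0,0,0],"yaw": 0}]}}

```text
t: 21.85
tcp_pos: [0.5875, -0.3426, 0.0767]
tool_rot: [0.75, 0.662, -0.003, 0.017]
force: [-0.3, 0.9, 0.9]
finger_gap: 1.0
```

Call:
{"api": "send_rows", "payload": {"commands": [{"delta_pos": [0,0,0],"yaw": 0},{"delta_pos": [0,0,0],"yaw": 0},{"delta_pos": [0,0,0],"yaw": 0},{"delta_pos": [0,0,0],"yaw": 0},{"delta_pos": [0,0,0],"yaw": 0}], "grip": 1, "force": 50}}

```text
t: 22.48
tcp_pos: [0.5881, -0.343, 0.0773]
tool_rot: [0.75, 0.662, -0.003, 0.018]
force: [-0.3, -1.0, 0.0]
finger_gap: 0.27
```

```bash
python3 -c "
from h import *
st();print(manip.sense()['tool_rot'])"
```

```text
22.48 [ 0.5881 -0.343   0.0773] yaw 1.446 F [-0.3  -1.01  0.04] T [ 0.043  0.009 -0.004] gap 0.27
[ 0.74967084  0.66155609 -0.00293453  0.01812602]
```

Call:
{"api": "send_rows", "payload": {"commands": [{"delta_pos": [0,0,1],"yaw": 0},{"delta_pos": [0,0,3],"yaw": 0},{"delta_pos": [0,0,4],"yaw": 0},{"delta_pos": [-1.3,4.5,0.5],"yaw": 0.042},{"delta_pos": [-1.4,5,0],"yaw": 0.042},{"delta_pos": [-1.4,5,0],"yaw": 0.042},{"delta_pos": [-1.4,5,0],"yaw": 0.042},{"delta_pos": [-1.4,5,0],"yaw": 0.042},{"delta_pos": [-1.4,5,0],"yaw": 0.042},{"delta_pos": [0,0,0],"yaw": 0}]}}

```text
t: 23.72
tcp_pos: [0.4952, -0.0383, 0.1633]
tool_rot: [0.659, 0.752, -0.002, 0.013]
force: [0.0, 0.0, -3.5]
finger_gap: 0.273
```

```bash
python3 -c "
from h import *
st();print(manip.sense()['tool_rot'])"
```

```text
23.73 [ 0.4952 -0.0383  0.1633] yaw 1.703 F [ 0.03  0.   -3.5 ] T [-0.005  0.005 -0.023] gap 0.273
[ 0.6587149   0.75228008 -0.00244468  0.012782  ]
```

Call:
{"api": "send_rows", "payload": {"commands": [{"delta_pos": [0.7,0.4,-1.5],"yaw": 0},{"delta_pos": [0,0,-1.5],"yaw": 0},{"delta_pos": [0,0,-0.8],"yaw": 0},{"delta_pos": [0,0,-0.3],"yaw": 0},{"delta_pos": [0,0,0],"yaw": 0}]}}

```text
t: 24.35
tcp_pos: [0.5062, -0.0373, 0.1196]
tool_rot: [0.66, 0.751, -0.002, 0.015]
force: [0.1, 0.4, -3.4]
finger_gap: 0.277
```

Call:
{"api": "send_rows", "payload": {"commands": [{"delta_pos": [0,0,-0.3],"yaw": 0},{"delta_pos": [0,0,-0.15],"yaw": 0},{"delta_pos": [0,0,0],"yaw": 0}]}}

```text
t: 24.72
tcp_pos: [0.5069, -0.0378, 0.1155]
tool_rot: [0.661, 0.751, -0.001, 0.015]
force: [0.4, -0.0, -4.0]
finger_gap: 0.271
```

Call:
{"api": "send_rows", "payload": {"commands": [{"delta_pos": [0,0,-0.1],"yaw": 0},{"delta_pos": [0,0,-0.06],"yaw": 0},{"delta_pos": [0,0,0],"yaw": 0}]}}

```text
t: 25.1
tcp_pos: [0.507, -0.0377, 0.1142]
tool_rot: [0.66, 0.751, -0.001, 0.016]
force: [-0.1, 0.2, -3.8]
finger_gap: 0.272
```

Call:
{"api": "send_rows", "payload": {"commands": [{"delta_pos": [0,0,-0.08],"yaw": 0},{"delta_pos": [0,0,-0.05],"yaw": 0},{"delta_pos": [0,0,0],"yaw": 0}]}}

```text
t: 25.48
tcp_pos: [0.5071, -0.0377, 0.1132]
tool_rot: [0.66, 0.751, -0.001, 0.016]
force: [-0.0, -0.9, -0.4]
finger_gap: 0.271
```

Call:
{"api": "send_rows", "payload": {"commands": [{"delta_pos": [0,0,-0.04],"yaw": 0},{"delta_pos": [0.3,0.04,-0.01],"yaw": 0},{"delta_pos": [0.3,0.04,-0.01],"yaw": 0}]}}

```text
t: 25.85
tcp_pos: [0.5131, -0.0369, 0.113]
tool_rot: [0.66, 0.751, -0.001, 0.016]
force: [-0.5, 0.6, -0.5]
finger_gap: 0.274
```

```bash
python3 -c "
from h import *
st()
manip.snapshot('top');st()"
```

```text
25.85 [ 0.5131 -0.0369  0.113 ] yaw 1.699 F [-0.47  0.63 -0.52] T [0.034 0.175 0.001] gap 0.274
25.9 [ 0.5137 -0.0369  0.1131] yaw 1.699 F [-1.44  2.04 -0.86] T [ 0.102  0.129 -0.054] gap 0.276
```

Call:
{"api": "send_rows", "payload": {"commands": [{"delta_pos": [0.2,0.03,-0.03],"yaw": 0},{"delta_pos": [0.3,0.04,-0.025],"yaw": 0},{"delta_pos": [0.3,0.04,-0.01],"yaw": 0}]}}

```text
t: 26.28
tcp_pos: [0.5225, -0.0356, 0.1128]
tool_rot: [0.66, 0.751, -0.001, 0.016]
force: [-0.9, 1.0, 0.4]
finger_gap: 0.279
```

```bash
python3 -c "
from h import *
st()
manip.snapshot('top');st()"
```

```text
26.27 [ 0.5225 -0.0356  0.1128] yaw 1.699 F [-0.94  0.95  0.41] T [-0.037  0.23  -0.041] gap 0.279
26.32 [ 0.5231 -0.0356  0.1129] yaw 1.698 F [-0.95  1.81  1.73] T [0.195 0.12  0.   ] gap 0.273
```

Call:
{"api": "send_rows", "payload": {"commands": [{"delta_pos": [0.3,0.04,-0.02],"yaw": 0},{"delta_pos": [0.3,0.04,-0.015],"yaw": 0},{"delta_pos": [0.3,0.04,-0.015],"yaw": 0},{"delta_pos": [0.3,0.04,-0.01],"yaw": 0}]}}

```text
t: 26.82
tcp_pos: [0.5361, -0.0338, 0.1126]
tool_rot: [0.661, 0.751, -0.0, 0.017]
force: [-0.9, 1.0, 2.9]
finger_gap: 0.276
```

```bash
python3 -c "
from h import *
st()
manip.snapshot('top');st()"
```

```text
26.82 [ 0.5361 -0.0338  0.1126] yaw 1.698 F [-0.93  1.03  2.93] T [ 0.025  0.22  -0.052] gap 0.276
26.88 [ 0.5367 -0.0338  0.1127] yaw 1.698 F [-0.21  1.56  2.89] T [ 0.164  0.137 -0.01 ] gap 0.271
```

N≈6.5 at steady height, so this one runs true. I'll continue with longer calls.

Call:
{"api": "send_rows", "payload": {"commands": [{"delta_pos": [0.35,0.045,-0.012],"yaw": 0},{"delta_pos": [0.35,0.045,-0.012],"yaw": 0},{"delta_pos": [0.35,0.045,-0.012],"yaw": 0},{"delta_pos": [0.35,0.045,-0.012],"yaw": 0},{"delta_pos": [0.35,0.045,-0.012],"yaw": 0}]}}

```text
t: 27.5
tcp_pos: [0.5555, -0.0314, 0.1125]
tool_rot: [0.661, 0.75, 0.0, 0.018]
force: [-1.4, 2.0, 4.1]
finger_gap: 0.269
```

```bash
python3 -c "
from h import *
st()
manip.snapshot('top');st()"
```

```text
27.5 [ 0.5555 -0.0314  0.1125] yaw 1.698 F [-1.42  1.97  4.14] T [ 0.085  0.226 -0.044] gap 0.269
27.55 [ 0.5563 -0.0313  0.1126] yaw 1.698 F [-0.34  1.67  4.71] T [ 0.254  0.194 -0.013] gap 0.275
```

Call:
{"api": "send_rows", "payload": {"commands": [{"delta_pos": [0.35,0.045,-0.009],"yaw": 0},{"delta_pos": [0.35,0.045,-0.009],"yaw": 0},{"delta_pos": [0.35,0.045,-0.009],"yaw": 0},{"delta_pos": [0.35,0.045,-0.009],"yaw": 0},{"delta_pos": [0.35,0.045,-0.009],"yaw": 0},{"delta_pos": [0.35,0.045,-0.009],"yaw": 0},{"delta_pos": [0.35,0.045,-0.009],"yaw": 0}]}}

```text
t: 28.42
tcp_pos: [0.5827, -0.0279, 0.1124]
tool_rot: [0.661, 0.75, 0.001, 0.018]
force: [-1.8, 0.8, 5.1]
finger_gap: 0.27
```

```bash
python3 -c "
from h import *
st()
manip.snapshot('top');st()"
```

```text
28.43 [ 0.5827 -0.0279  0.1124] yaw 1.698 F [-1.85  0.76  5.12] T [ 0.155  0.24  -0.1  ] gap 0.27
28.48 [ 0.5835 -0.0279  0.1125] yaw 1.698 F [0.08 2.08 5.47] T [ 0.268  0.204 -0.047] gap 0.275
```

Call:
{"api": "send_rows", "payload": {"commands": [{"delta_pos": [0.35,0.045,-0.006],"yaw": 0},{"delta_pos": [0.35,0.045,-0.006],"yaw": 0},{"delta_pos": [0.35,0.045,-0.006],"yaw": 0},{"delta_pos": [0.35,0.045,-0.006],"yaw": 0},{"delta_pos": [0.35,0.045,-0.006],"yaw": 0},{"delta_pos": [0.35,0.045,-0.006],"yaw": 0},{"delta_pos": [0.35,0.045,-0.006],"yaw": 0},{"delta_pos": [0.35,0.045,-0.006],"yaw": 0}]}}

```text
t: 29.48
tcp_pos: [0.6131, -0.024, 0.1124]
tool_rot: [0.661, 0.75, 0.001, 0.019]
force: [-0.5, 0.6, 4.8]
finger_gap: 0.271
```

```bash
python3 -c "
from h import *
st()
manip.snapshot('top');st()"
```

```text
29.48 [ 0.6131 -0.024   0.1124] yaw 1.698 F [-0.53  0.63  4.85] T [ 0.049  0.267 -0.11 ] gap 0.271
29.52 [ 0.6139 -0.024   0.1125] yaw 1.698 F [-0.49  2.08  4.17] T [ 0.27   0.212 -0.052] gap 0.278
```

Call:
{"api": "send_rows", "payload": {"commands": [{"delta_pos": [0,0,0.5],"yaw": 0},{"delta_pos": [0,0,2.5],"yaw": 0},{"delta_pos": [0,0,3],"yaw": 0},{"delta_pos": [-0.4,-4.5,0.5],"yaw": -0.042},{"delta_pos": [-0.4,-5,0],"yaw": -0.042},{"delta_pos": [-0.4,-5,0],"yaw": -0.042},{"delta_pos": [-0.4,-5,0],"yaw": -0.042},{"delta_pos": [-0.4,-5,0],"yaw": -0.042},{"delta_pos": [-0.4,-4.5,0],"yaw": -0.042},{"delta_pos": [0,0,0],"yaw": 0}]}}

```text
t: 30.78
tcp_pos: [0.5797, -0.3224, 0.1658]
tool_rot: [0.752, 0.66, -0.006, 0.009]
force: [-0.7, 0.6, -3.6]
finger_gap: 0.274
```

```bash
python3 -c "
from h import *
st();print(manip.sense()['tool_rot'])"
```

```text
30.77 [ 0.5797 -0.3224  0.1658] yaw 1.441 F [-0.72  0.56 -3.65] T [ 0.124  0.031 -0.02 ] gap 0.274
[ 0.75154962  0.6595815  -0.00624446  0.0092959 ]
```

Call:
{"api": "send_rows", "payload": {"commands": [{"delta_pos": [0.5,-1.2,0],"yaw": 0.005},{"delta_pos": [0.3,-0.6,-1.5],"yaw": 0},{"delta_pos": [0,0,-1.5],"yaw": 0},{"delta_pos": [0,0,0],"yaw": 0},{"delta_pos": [0,0,0],"yaw": 0}]}}

```text
t: 31.4
tcp_pos: [0.5866, -0.3369, 0.1297]
tool_rot: [0.749, 0.663, -0.007, 0.005]
force: [0.2, -0.1, -3.3]
finger_gap: 0.274
```

Call:
{"api": "send_rows", "payload": {"commands": [{"delta_pos": [0.1,-0.6,0],"yaw": 0},{"delta_pos": [0,0,-1.5],"yaw": 0},{"delta_pos": [0,0,-1.2],"yaw": 0},{"delta_pos": [0,0,-0.5],"yaw": 0},{"delta_pos": [0,0,0],"yaw": 0}]}}

```text
t: 32.02
tcp_pos: [0.5879, -0.3428, 0.096]
tool_rot: [0.748, 0.663, -0.007, 0.005]
force: [-0.2, 1.0, -4.2]
finger_gap: 0.279
```

Matches the original grasp pose laterally. I'll lower it on.

Call:
{"api": "send_rows", "payload": {"commands": [{"delta_pos": [0,0,-0.8],"yaw": 0},{"delta_pos": [0,0,-0.5],"yaw": 0},{"delta_pos": [0,0,-0.2],"yaw": 0},{"delta_pos": [0,0,0],"yaw": 0}]}}

```text
t: 32.52
tcp_pos: [0.5882, -0.343, 0.0803]
tool_rot: [0.748, 0.663, -0.007, 0.006]
force: [-0.0, 0.6, -3.6]
finger_gap: 0.273
```

Call:
{"api": "send_rows", "payload": {"commands": [{"delta_pos": [0,0,-0.2],"yaw": 0},{"delta_pos": [0,0,-0.12],"yaw": 0},{"delta_pos": [0,0,-0.1],"yaw": 0},{"delta_pos": [0,0,-0.1],"yaw": 0}]}}

```text
t: 33.02
tcp_pos: [0.5886, -0.343, 0.0777]
tool_rot: [0.748, 0.663, -0.007, 0.006]
force: [-3.4, 2.7, 4.5]
finger_gap: 0.272
```

```bash
python3 - <<'E'
from h import *
st();a=manip.snapshot("top");b=manip.snapshot("side");st()
A=cv2.resize(a[200:320,320:440],(400,400),interpolation=cv2.INTER_CUBIC);B=cv2.resize(b[150:270,310:430],(400,400),interpolation=cv2.INTER_CUBIC)
cv2.imwrite("pics/z7.png",cv2.convertScaleAbs(np.hstack([A,B]),alpha=1.3))
E
```

```text
33.02 [ 0.5886 -0.343   0.0777] yaw 1.45 F [-3.4   2.68  4.47] T [ 0.062  0.52  -0.163] gap 0.272
33.12 [ 0.5886 -0.343   0.0777] yaw 1.45 F [-1.63  3.58  4.8 ] T [-0.008  0.586 -0.173] gap 0.278
```

View pics/z7.png

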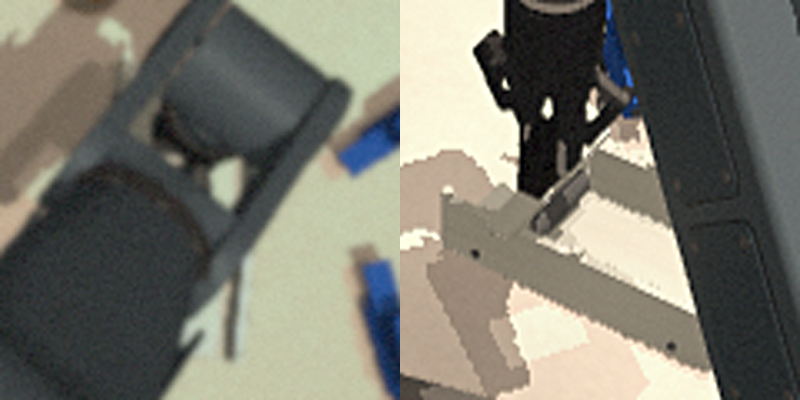

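Call:
{"api": "send_rows", "payload": {"commands": [{"delta_pos": [0,0,0.02],"yaw": 0},{"delta_pos": [0,0,0],"yaw": 0},{"delta_pos": [0,0,0],"yaw": 0},{"delta_pos": [0,0,0],"yaw": 0},{"delta_pos": [0,0,0],"yaw": 0}], "grip": -1}}

```text
t: 33.75
tcp_pos: [0.5903, -0.3447, 0.0778]
tool_rot: [0.748, 0.663, -0.006, 0.009]
force: [-1.2, -0.7, -0.1]
finger_gap: 0.998
```

Call:
{"api": "send_rows", "payload": {"commands": [{"delta_pos": [0,0,2],"yaw": 0},{"delta_pos": [0,0,4],"yaw": 0},{"delta_pos": [0,0,5],"yaw": 0},{"delta_pos": [0,0,4],"yaw": 0},{"delta_pos": [-4,-4,1],"yaw": 0},{"delta_pos": [-4,-4,0],"yaw": 0},{"delta_pos": [-4,-4,0],"yaw": 0},{"delta_pos": [-4,-4,0],"yaw": 0},{"delta_pos": [-4,-4,0],"yaw": 0},{"delta_pos": [0,0,0],"yaw": 0}]}}

```text
t: 35.0
tcp_pos: [0.3862, -0.5509, 0.2598]
tool_rot: [0.747, 0.665, -0.007, 0.02]
force: [0.9, 1.1, -0.2]
finger_gap: 1.002
```

```bash
python3 - <<'E'
from h import *
st();a=manip.snapshot("top");b=manip.snapshot("side");st()
H=np.zeros((590,800,3),np.uint8)
H[:400,:800]=np.hstack([cv2.resize(a[130:310,100:420],(400,225)) if 0 else cv2.resize(a[130:310,320:420],(400,400))[:, :],cv2.resize(b[150:270,310:430],(400,400),interpolation=cv2.INTER_CUBIC)])
H[400:590,:250]=cv2.resize(b[370:480,170:290],(250,190));H[400:590,300:640]=cv2.resize(a[120:310,90:430],(340,190))
cv2.imwrite("pics/z8.png",cv2.convertScaleAbs(H,alpha=1.3))
g=cv2.cvtColor(b,cv2.COLOR_BGR2GRAY)[180:215,340:372]<60;ys,xs=np.nonzero(g);print(xs.mean()+340,ys.mean()+180)
E
```

```text
35.0 [ 0.3862 -0.5509  0.2598] yaw 1.455 F [ 0.88  1.08 -0.18] T [ 0.061 -0.055  0.019] gap 1.002
35.1 [ 0.3891 -0.5478  0.2595] yaw 1.459 F [0.33 0.51 0.5 ] T [ 0.036 -0.011  0.016] gap 1.001
354.6966580976864 196.66580976863753
```

View pics/z8.png

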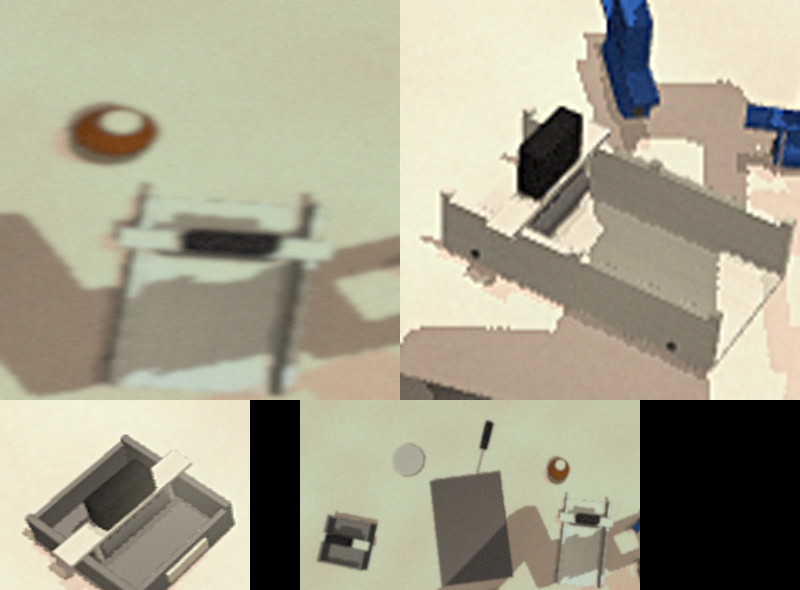

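Both rollers hang properly: one in the stand's far bay (grip centroid (354.7,196.7) in the side view, (354.4,196.0) at the start), one in the tray. The bottle, dish and screwdriver are where they were. Handing in.

```bash
python3 -c "
from station import manip
print(manip.sign_off())"
```

```text
the job is handed in; nothing more can be done
None
```

I rolled both rollers on the plate, hung each where it belongs and handed the job in at about 35 s; the hand-in gave no verdict.

- **Faulty roller:** the one from the near bay rose and sank about 4 mm over a 107 mm roll. The load read about 4–10 N at the sampled points. It now hangs in the reject tray.
- **True roller:** the one from the far bay kept its height within about 0.5 mm over 108 mm. The load read about 3–9 N at the sampled points. It is back in the stand's far bay.

**Last checks:** the final pictures show both rollers upright, with their bars across both rails or rims. The bystanders look unmoved and the gripper is open and clear.

**What I could not read directly:**
- **Drum angles:** I took them from the distance rolled. In the faulty one, peak and trough came about 50 mm apart, as half a turn should.
- **Plate force:** I estimated it from the wrist force (noise about 1 N) at the end of each move only, so peaks within a move were not seen.

**Off plan:** the tool tilt drifted by up to about 0.05 rad during the moves. Both rollers look level in the pictures since release; I did not measure their angle.

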